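# Grade a tray of mixed bearing balls by size

### The arm

A 6-joint arm with a two-finger parallel gripper is mounted at the origin on a cart in front of the work surface, level with it; the furniture and walls round the work are solid. World frame = base frame: x ahead of the robot, y to its left, z up, the work surface at z = 0. Lengths are in m, angles in degrees, forces in N, time in s.
With the tool pointing down it reaches from about 0.4 to 0.825 m from the base axis. Payload 7 kg.
Tool frame: the origin (TCP) lies midway between the tips of the shut fingers; the grasp point (between the pads) lies hold_point_z behind it (hold_point_z is the distance from the TCP to the grasp point, in m); z points along the fingers, y is the line along which they close (so a half turn about z gives the same grasp; the last joint's range is limited). The gripper opens to 88 mm and grips with 3 to 60 N. Pads are 19 mm wide; open, the fingers measure 130 mm over their backs; the gripper's body (78 mm by 193 mm) begins 47 mm behind the grasp point.
Start: joints at [-48.753, 20.546, 0.682, 0, -70.136, -16.507], TCP at [0.282, -0.613, 0.227] pointing down, gripper open.
Joint ranges: [-176.03, 176.03], [-82.01, 121.73], [-58.28, 71.71], [-173.87, 95.51], [-174.79, -0.11], [-173.66, 173.66]. Speed limits (degrees/s): [136.94, 136.94, 172.46, 180, 180, 180].

### API

Orientations are given as [roll, pitch, yaw] about the fixed x, y, z axes, in that order (R = Rz(yaw) Ry(pitch) Rx(roll)).
In Python, from plant import * gives the robot as it stands.
- The arm moves only by the tool step_arm, never from a script. Its argument "steps" is a list that holds one entry, the list of rows, each a list of 6 numbers: the shift along the tool's x, y, z scaled (see below), then the turn, a rotation vector about the tool's x, y, z scaled (see below). In form: [[[tx, ty, tz, wx, wy, wz], ...]]. A call has 1 to 20 rows; each row is the pose to reach, as a shift and turn from the pose commanded when the call began, along the tool's axes at that moment; what a row does not reach only later rows make up. The controller multiplies each number of a shift by 100 mm and each number of a turn by 0.5 rad. A row lasts 1/10 s, in which the tool goes at most 50 mm and 8.59 degrees, less where a joint would pass 70% of its speed; a pose out of reach is approached as far as the arm can. A call with a number of a shift or a turn outside -1 to 1 is refused whole. A call with a gripper value outside its range is refused whole. "jaw" is the closure in counts, from 0 (fully open) to 255 (shut), set as the call begins (left out, the last holds). The fingers move at their own pace and stop on an object; the grip force is fixed at half the most. Time passes only in rows, so rows that repeat a pose let the fingers close. It gives the time, the measured TCP pose, the force, the opening and the grip force at its end, in the units of the state.
- get_obs(): the state, without advancing time (a new reading comes with each control period).
- snapshot(name): name is "scene" or "top" or "wrist"; returns (picture, depth): 480x640x3 uint8, red, green, blue; 480x640 float32, m along the optical axis (not along the pixel's ray), 0 where there is no reading.
- calibration(name): a dict with "mtx" (3x3 intrinsics, pixels), "rvec" (rotation vector, rad) and "tvec" (3), from world to camera coordinates, as OpenCV has them. Camera axes: x right, y down, z forward; pixel columns grow to the right and rows downward; lengths in m; the calibration is good to about 2 mm. A picture is of the moment at which its call begins: read the wrist's pose just before it. calibration takes no time and is no camera call; for the wrist camera it gives the pose at the moment of the call.
- close_job(): hands the job in; it is judged then, once.
The state is a dict: "clock": time; "joint_pos": joint angles; "qvel": joint speeds; "tau": joint torques, N m; "tool_pos": TCP position; "orientation": TCP orientation; "force": force on the tool from outside, world axes, zero at the start; "moment": the same for the moment, N m; "opening": finger opening in m; "gripper_force": force on a finger pad.
Only numpy, scipy, OpenCV 4.12 (cv2) and the standard library are available. Lean on these libraries where they do the work, as an engineer would, in place of code of your own. Each camera call takes 0.05 s, during which the arm holds its last target. There are 200 camera calls.

### The job

Carry the tray of mixed steel balls level by its bridge handle to the ball grader, set it down on the infeed ledge with its spout pointing downhill and its runners pushed up against the stop lip, and let go of it with all the balls still in it. Then take it by its rear tab instead and raise the rear slowly, its toe staying at the stop lip, so that all the balls roll out over the grille and end up graded: the three small ones in the side lane, the three large ones in the lane at the foot. Finally lay the tray flat on the ledge again, let go, and leave everything else on the bench where it is.

Things in the scene. Friction and masses are not known exactly. Their poses are not given: they have to be found in the camera images.
- ball_tray: Loose open grey sheet-metal tray with six steel balls: 137 mm long, 84 wide, walls 36 high, 0.2 to 0.45 kg plus 0.31 kg of balls. Origin: centre of its underside; x to its open spout, z up. Floor 11 mm up on two runners; from x = 50 mm it rises at 15 degrees to the spout's end at x = 82 mm, so balls stay in while it is level and roll out once the rear is raised 30 to 40 degrees.
- tray_bridge (a point): Middle of the carrying bridge that spans the tray over its middle: a flat bar 12 mm thick along the tray's x, 14 mm high, running along the tray's y (80 mm free between its posts). This point is the bar's centre, 78 mm above the underside at the tray's x = 0; top of the bar 85 mm. Axes as the tray's.
- tray_tab (a point): Grip point of the upright rear tab of the tray, a plate 10 mm thick (along the tray's y) standing behind the rear wall from x = -88 to -55 mm, top 66 mm above the underside. This point lies at x = -74 mm, 52 mm above the underside. Axes as the tray's.
- tray_toe (a point): Middle of the front bottom edge of the tray's runners (tray x = 50 mm, z = 0): the edge that goes against the stop lip and about which the tray tips.
- grader: Fixed aluminium ball grader, 360 mm long. Origin on the bench, about mid-length; x downhill, z up. Along x: flat infeed ledge (x -155 to -40 mm, top 120 mm up, side rails 92 mm apart and 12 mm high, open at the rear), stop lip 5 mm high at x = -40 mm, apron 22 mm below the ledge falling at 11 degrees, bar grille with 21 mm gaps (x 5 to 127; small balls fall through) under a levelling plate, large-ball lane.
- seat (a point): Point on the top of the infeed ledge, on its centre line, where the tray's origin lies when the tray is fully forward against the stop lip; x downhill, as the tray's x shall then point.
- stop (a point): Foot of the stop lip: middle of its rear face at the level of the ledge's top, 50 mm downhill of the seat. The tray's toe lies here when it is home and while it is tipped. Tip at no more than about 0.5 rad/s: in a rush small balls can overrun the grille.
- small_lane (a point): Middle of the floor of the small-ball lane, a trough beside the grille on the grader's +y side, 123 mm long (x), 40 mm wide (y). A deck under the grille leads fallen balls into it.
- large_lane (a point): Middle of the floor of the large-ball lane, a trough across the foot of the grader, 62 mm long (x), 96 mm wide (y), walls 66 mm high.
- drawer_corner (a point): Top of the corner of the fixed blue drawer unit that reaches farthest over the bench between tray and grader, 205 mm high; the unit lies nearer to the robot than this corner. Go round it or over it with the tray.
- hex_key: Bystander: loose black L-shaped hexagon key, 34x99x9 mm, lying on the bench between drawer unit and grader. Origin: centre of its underside.
- pin_box: Bystander: loose small white card box, 37x53x24 mm, behind the tray. Origin: centre of its underside.
- spindle_a: Bystander: loose turned steel pedal spindle, 84 mm long, 18 mm thick, on the left beside the controller. Origin: centre of its underside.
- small1_center (a point): Centre of a small steel ball, 15 mm in diameter, 14 g. At the start it lies anywhere on the tray's floor. (The point's axes turn as it rolls.)
- small2_center (a point): Centre of a small steel ball, 15 mm in diameter, 14 g. At the start it lies anywhere on the tray's floor. (The point's axes turn as it rolls.)
- small3_center (a point): Centre of a small steel ball, 15 mm in diameter, 14 g. At the start it lies anywhere on the tray's floor. (The point's axes turn as it rolls.)
- large1_center (a point): Centre of a large steel ball, 28 mm in diameter, 88 g. At the start it lies anywhere on the tray's floor. (The point's axes turn as it rolls.)
- large2_center (a point): Centre of a large steel ball, 28 mm in diameter, 88 g. At the start it lies anywhere on the tray's floor. (The point's axes turn as it rolls.)
- large3_center (a point): Centre of a large steel ball, 28 mm in diameter, 88 g. At the start it lies anywhere on the tray's floor. (The point's axes turn as it rolls.)

How it is judged:
By the outcome, as a careful person would: the job done as asked, in the order asked, and still so for the second after the job is handed in, with the robot touching nothing.
It also fails if it takes over 64 s, if anything falls off the work surface, if the arm or the gripper's body presses on something with over 40 N, if the wrist force passes 120 N, or if a joint passes its speed limit or range.

## Working session

There is one attempt and no reset: what is moved stays moved. The work goes in short steps, Python scripts to look and compute and a tool call to move; the robot and the scene stay as the last step left them, time stands still between calls to the robot, and variables do not carry over. Pictures are saved under pics/ and viewed, at most 10 in all, crops included, and the job is handed in when it is done.

Besides the shell and the picture viewer there is one more tool, called by a JSON object that holds its "method" and its "body". step_arm: Moves the arm, as the interface text tells. Its arguments: {"type":"object","properties":{"steps":{"type":"array","items":{"type":"array","items":{"type":"array","items":{"type":"number","minimum":-1,"maximum":1}}}},"jaw":{"type":"number"}},"required":["steps"]}

```bash
mkdir -p pics; ls
python3 - <<'E'
from plant import *
import cv2,numpy as np
o=get_obs();print({k:np.round(v,4) for k,v in o.items()})
for n in ("scene","top"):
    p,d=snapshot(n);cv2.imwrite(f"pics/{n}0.png",p[...,::-1]);np.save(f"{n}_d.npy",d)
try: print(hold_point_z)
except Exception as e: print(e)
E
```

```text
pics
{'clock': np.float64(0.0), 'joint_pos': array([-4.87553e+01,  2.05911e+01,  6.33600e-01, -2.21000e-02,
       -7.01374e+01, -1.65074e+01]), 'qvel': array([-0.008 ,  0.0516,  0.0326,  0.0316, -0.006 , -0.0583]), 'tau': array([ 3.00000e-04, -5.82718e+01,  2.93057e+01,  6.99680e+00,
        6.90000e-03, -2.00000e-04]), 'tool_pos': array([ 0.2822, -0.6126,  0.2256]), 'orientation': array([ 1.799031e+02, -7.100000e-03, -1.552702e+02]), 'force': array([-0.4997, -0.1212,  0.4903]), 'moment': array([-0.0353, -0.0144, -0.034 ]), 'gripper_force': np.float64(0.0), 'opening': np.float64(0.0874)}
0.0188
```

View pics/scene0.png

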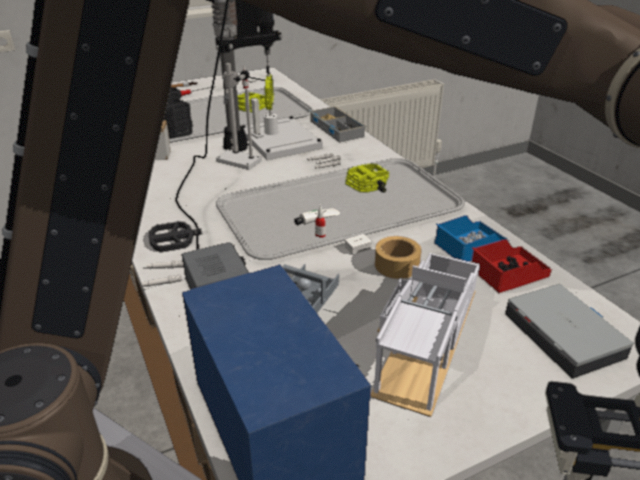

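View pics/top0.png

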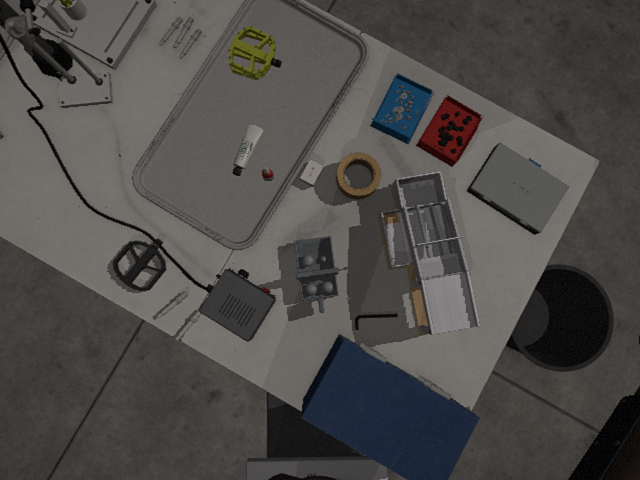

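The scene view shows the drawer unit in front, with the tray behind it and the grader to its right. In the top view the tray is at about (316,270) with its tab at (322,305), the grader's ledge is at (447,303), the key at (375,320) and the drawer unit at (390,410).

```bash
cat > h.py <<'E'
from plant import *
import cv2,numpy as np
from scipy.spatial.transform import Rotation as R
def pmap(name,d):
    c=calibration(name);K=np.array(c["mtx"]);Rm=cv2.Rodrigues(np.array(c["rvec"],float))[0];t=np.array(c["tvec"],float).ravel()
    v,u=np.mgrid[:480,:640];X=np.stack([(u-K[0,2])/K[0,0]*d,(v-K[1,2])/K[1,1]*d,d],-1)
    return (X-t)@Rm
E
python3 - <<'E'
from h import *
d=np.load("top_d.npy");P=pmap("top",d);np.save("top_P.npy",P)
p=cv2.imread("pics/top0.png")
cv2.imwrite("pics/c1.png",cv2.resize(p[165:345,280:490],None,fx=3.8,fy=3.3,interpolation=cv2.INTER_CUBIC)) if 0 else cv2.imwrite("pics/c1.png",cv2.resize(p[225:325,285:355],None,fx=6,fy=6,interpolation=cv2.INTER_CUBIC))
cv2.imwrite("pics/c2.png",cv2.resize(p[165:345,370:490],None,fx=3.3,fy=3.3,interpolation=cv2.INTER_CUBIC))
for n,(u,v) in dict(bridge=(318,272),tab=(322,306),ledge=(447,303),drawer=(345,340),key=(375,317)).items(): print(n,P[v,u].round(4))
# grader ledge: points near z .12
def fit(n,u0,u1,v0,v1,z0,z1):
    Q=P[v0:v1,u0:u1];m=(Q[...,2]>z0)&(Q[...,2]<z1);xy=Q[m][:,:2].astype(np.float32)
    r=cv2.minAreaRect(xy);print(n,len(xy),r,cv2.boxPoints(r).round(4).tolist(),np.median(Q[m][:,2]))
fit("ledge",400,490,262,345,.112,.128)
fit("graderrails",385,490,165,345,.126,.140)
fit("bridge",285,355,225,325,.07,.1)
fit("drawer",300,480,330,440,.19,.22)
E
```

```text
bridge [ 0.5679 -0.0051  0.0849]
tab [ 0.4938 -0.0134  0.0635]
ledge [ 0.498  -0.2779  0.1162]
drawer [ 0.4293 -0.0547  0.2032]
key [ 0.4667 -0.1366  0.0064]
ledge 2661 ((0.5175325870513916, -0.2778381109237671), (0.15453889966011047, 0.1076400950551033), 9.10864543914795) [[0.4327000081539154, -0.23690000176429749], [0.4498000144958496, -0.3431999981403351], [0.6022999882698059, -0.31869998574256897], [0.5853000283241272, -0.21250000596046448]] 0.11919629960630163
graderrails 461 ((0.5354300737380981, -0.2746017575263977), (0.18958236277103424, 0.10501981526613235), 9.617453575134277) [[0.43320000171661377, -0.2387000024318695], [0.4507000148296356, -0.34220001101493835], [0.6377000212669373, -0.31049999594688416], [0.6201000213623047, -0.2070000022649765]] 0.12994965629718008
bridge 248 ((0.5273560881614685, -0.007505375891923904), (0.09312622249126434, 0.09367316216230392), 6.466166973114014) [[0.4758000075817108, 0.033799998462200165], [0.4864000082015991, -0.059300001710653305], [0.5788999795913696, -0.04879999905824661], [0.5683000087738037, 0.04430000111460686]] 0.08355368543210419
drawer 10435 ((0.282504141330719, -0.1395755112171173), (0.29990285634994507, 0.16921965777873993), 59.89419174194336) [[0.13410000503063202, -0.22689999639987946], [0.28049999475479126, -0.3116999864578247], [0.4309000074863434, -0.052299998700618744], [0.28450000286102295, 0.032600000500679016]] 0.2040009179440947
```

View pics/c1.png

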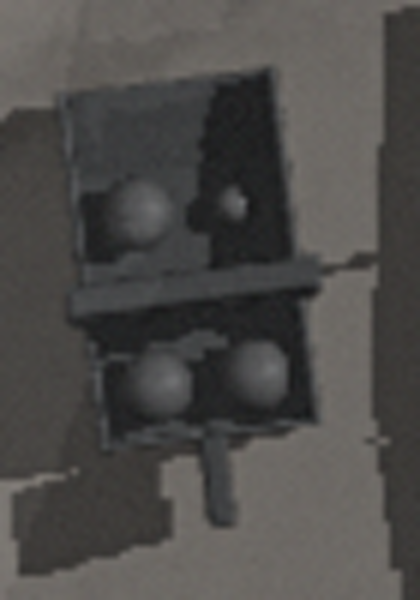

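View pics/c2.png

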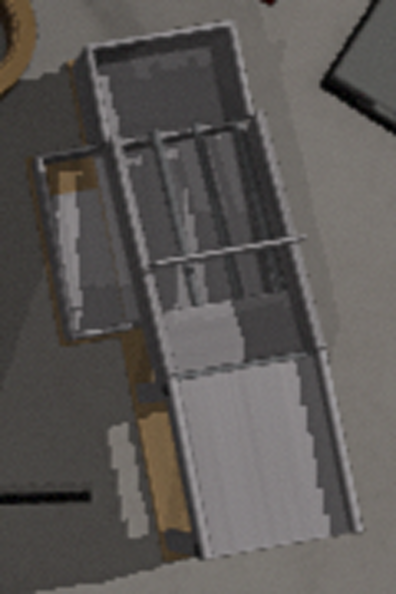

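The crops show the tray's bar centred near crop (195,289), the tab at (219,480), its spout facing up, and no obstruction on the ledge. The grader yaw comes out at about 9.6° and the tray yaw at about 6.4°. Next I plan the transit, stopping over the ledge for a wrist look.

```bash
cat >> h.py <<'E'
def eul(rpy): return R.from_euler("xyz",rpy,degrees=True)
def plan(p0,e0,p1,e1,n=0):
    "n calls from pose 0 to pose 1: shift/100mm and turn/0.5rad in the tool axes at each call's begin"
    p0=np.array(p0,float);p1=np.array(p1,float);A=eul(e0);B=eul(e1)
    rv=(A.inv()*B).as_rotvec()
    for n in range(max(n,1),20):
        L=[]
        for k in range(n):
            Ak=A*R.from_rotvec(rv*k/n);L.append(np.r_[Ak.inv().apply((p1-p0)/n)/.1,rv/n/.5])
        if np.abs(L).max()<=1: break
    for l in L: print(l.round(3).tolist())
    print("--")
E
python3 - <<'E'
from h import *
s=[.2822,-.6126,.227];a=[.50,-.28,.34];b=[.568,-.005,.28]
plan(s,[180,0,-155.27],a,[180,0,-80.4]);plan(a,[180,0,-80.4],b,[180,0,-83.6])
E
```

```text
[-0.842, 0.527, -0.282, 0.0, 0.0, -0.653]
[-0.967, 0.229, -0.282, 0.0, 0.0, -0.653]
[-0.99, -0.093, -0.283, 0.0, 0.0, -0.653]
[-0.907, -0.406, -0.283, 0.0, 0.0, -0.653]
--
[-0.866, -0.376, 0.2, 0.0, -0.0, 0.037]
[-0.873, -0.36, 0.2, 0.0, -0.0, 0.037]
[-0.879, -0.344, 0.2, 0.0, -0.0, 0.037]
--
```

{"method": "step_arm", "body": {"steps": [[[-0.28,0.18,-0.1,0,0,-0.22],[-0.56,0.35,-0.2,0,0,-0.44],[-0.84,0.53,-0.28,0,0,-0.65]]], "jaw": 130}}

```text
clock: 0.4
tool_pos: [0.3368, -0.5289, 0.2544]
orientation: [180.0, -0.0, -136.4]
force: [0.6, -0.8, 1.2]
opening: 0.0691
gripper_force: 0.0
```

{"method": "step_arm", "body": {"steps": [[[-0.32,0.08,-0.1,0,0,-0.22],[-0.64,0.15,-0.2,0,0,-0.44],[-0.97,0.23,-0.28,0,0,-0.65]]]}}

```text
clock: 0.7
tool_pos: [0.3918, -0.4452, 0.2828]
orientation: [180.0, 0.0, -117.8]
force: [0.1, -0.8, 0.6]
opening: 0.0461
gripper_force: 0.0
```

{"method": "step_arm", "body": {"steps": [[[-0.33,-0.03,-0.1,0,0,-0.22],[-0.66,-0.06,-0.2,0,0,-0.44],[-0.99,-0.09,-0.28,0,0,-0.65]]]}}

```text
clock: 1.0
tool_pos: [0.4463, -0.362, 0.3109]
orientation: [180.0, 0.0, -99.1]
force: [0.1, 0.4, 0.4]
opening: 0.043
gripper_force: 0.0
```

{"method": "step_arm", "body": {"steps": [[[-0.3,-0.14,-0.1,0,0,-0.22],[-0.6,-0.27,-0.2,0,0,-0.44],[-0.91,-0.41,-0.28,0,0,-0.65],[-0.91,-0.41,-0.28,0,0,-0.65],[-0.91,-0.41,-0.28,0,0,-0.65]]]}}

```text
clock: 1.5
tool_pos: [0.5013, -0.2794, 0.3383]
orientation: [180.0, 0.0, -80.7]
force: [-0.1, 0.1, -0.6]
opening: 0.0429
gripper_force: 0.0
```

Run:
```python
from h import *
c=calibration("wrist");p,d=snapshot("wrist");P=pmap("wrist",d)
np.save("w1_P.npy",P);cv2.imwrite("pics/w1.png",p[...,::-1])
v=np.array(P[240,320]);print(v.round(3),P[[100,100,400,400],[100,540,100,540]].round(3).tolist())
```

```text
[ 0.494 -0.245  0.12 ] [[0.795, -0.348, -0.0], [-0.263, -0.588, -0.926], [0.552, -0.292, 0.428], [0.456, -0.31, 0.431]]
```

View pics/w1.png

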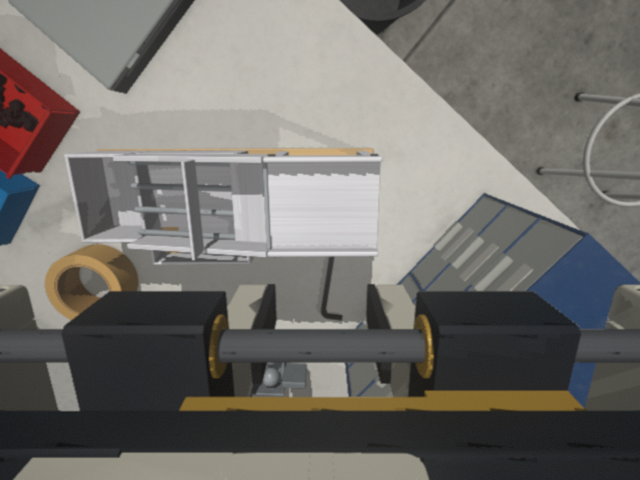

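The wrist view shows the ledge, with rails at rows 158 and 253, the rear edge at column 379 and the lip at column 268. I fit the rails in depth.

Run:
```python
from h import *
P=np.load("w1_P.npy")
def line(Q,lo,hi):
    q=Q[(Q[...,2]>lo)&(Q[...,2]<hi)][:,:2]
    vx,vy,x,y=cv2.fitLine(q.astype(np.float32),cv2.DIST_HUBER,0,.001,.001).ravel()
    if vx<0: vx,vy=-vx,-vy
    return np.array([x,y]),np.degrees(np.arctan2(vy,vx)),len(q)
a=line(P[148:172,275:375],.1275,.137);b=line(P[240:265,275:375],.1275,.137);print(a,b)
yaw=np.radians((a[1]+b[1])/2);ex=np.array([np.cos(yaw),np.sin(yaw)]);ey=np.array([-ex[1],ex[0]])
cy=((a[0]+b[0])/2)@ey;print("yaw",np.degrees(yaw),"halfgap",(b[0]-a[0])@ey/2)
L=P[175:238,255:400].reshape(-1,3);m=(L[:,2]>.115)&(L[:,2]<.1235);l=L[m];s=l[:,:2]@ex;t=l[:,:2]@ey-cy
for t0 in(-.03,-.015,0,.015,.03):
    k=abs(t-t0)<.006;print(t0,np.percentile(s[k],[0.2,1,99,99.8]).round(4),np.median(l[k][:,2]).round(4))
# depth profile along center
s_all=P[206,255:390];print(np.c_[s_all[:,:2]@ex,s_all[:,2]][::1][:25].round(4).tolist())
print("rear row",np.c_[s_all[:,:2]@ex,s_all[:,2]][-18:].round(4).tolist(),"cy",cy)
# bar in top view
T=np.load("top_P.npy");Q=T[260:285,290:345];q=Q[(Q[...,2]>.079)&(Q[...,2]<.09)];print("bar",cv2.minAreaRect(q[:,:2].astype(np.float32)),len(q),q.mean(0))
Q=T[296:315,315:328];q=Q[(Q[...,2]>.058)&(Q[...,2]<.075)];print("tab",cv2.minAreaRect(q[:,:2].astype(np.float32)),len(q),q.mean(0))
```

```text
(array([ 0.51137674, -0.3293436 ], dtype=float32), np.float32(9.25422), 607) (array([ 0.4869023 , -0.23457307], dtype=float32), np.float32(9.093573), 620)
yaw 9.173897 halfgap 0.048730154
-0.03 [0.3884 0.3894 0.503  0.5034] 0.12
-0.015 [0.3885 0.3894 0.5026 0.5034] 0.12
0 [0.3888 0.3897 0.5023 0.5031] 0.1201
0.015 [0.3882 0.3892 0.502  0.503 ] 0.1201
0.03 [0.3885 0.3896 0.5019 0.5026] 0.1201
[[0.5214, 0.096], [0.5204, 0.0951], [0.519, 0.0965], [0.5179, 0.097], [0.5168, 0.0967], [0.5157, 0.0964], [0.5148, 0.0951], [0.5135, 0.0966], [0.5123, 0.0967], [0.5069, 0.1245], [0.5057, 0.125], [0.5047, 0.1253], [0.5037, 0.125], [0.503, 0.1225], [0.5022, 0.1208], [0.5013, 0.1196], [0.5003, 0.1194], [0.4992, 0.1195], [0.4981, 0.1202], [0.4971, 0.12], [0.496, 0.1199], [0.4952, 0.1185], [0.494, 0.1196], [0.4928, 0.1206], [0.4917, 0.1206]]
rear row [[0.3942, 0.1201], [0.3931, 0.1199], [0.3921, 0.1201], [0.3909, 0.1193], [0.3901, 0.1206], [0.3888, 0.1192], [0.3686, 0.0001], [0.367, -0.0012], [0.3659, 0.0007], [0.3641, -0.0017], [0.3633, 0.0013], [0.3616, -0.0002], [0.3606, 0.0017], [0.3588, -0.0004], [0.3574, -0.0007], [0.3562, 0.0002], [0.3545, -0.0011], [0.3537, 0.0017]] cy -0.35793036
bar ((0.5668164491653442, -0.0030330419540405273), (0.013700274750590324, 0.09367316216230392), 6.46616792678833) 232 [ 0.56716326 -0.00345749  0.08372822]
tab ((0.4970293939113617, -0.011183934286236763), (0.03343295678496361, 0.00988924503326416), 6.762258052825928) 71 [ 0.49702743 -0.01112677  0.06458171]
```

{"method": "step_arm", "body": {"steps": [[[-0.29,-0.13,0.07,0,0,0.01],[-0.58,-0.25,0.13,0,0,0.02],[-0.87,-0.38,0.2,0,0,0.04]]]}}

```text
clock: 1.85
tool_pos: [0.5239, -0.1884, 0.318]
orientation: [180.0, 0.0, -82.1]
force: [1.1, 0.2, -0.4]
opening: 0.0427
gripper_force: 0.0
```

{"method": "step_arm", "body": {"steps": [[[-0.29,-0.12,0.07,0,0,0.01],[-0.58,-0.24,0.13,0,0,0.02],[-0.87,-0.36,0.2,0,0,0.04]]]}}

```text
clock: 2.15
tool_pos: [0.5477, -0.0969, 0.298]
orientation: [180.0, -0.0, -83.2]
force: [0.0, -0.6, 0.3]
opening: 0.0432
gripper_force: 0.0
```

{"method": "step_arm", "body": {"steps": [[[-0.25,-0.1,0.07,0,0,0.01],[-0.4,-0.15,0.13,0,0,0.02],[-0.4,-0.15,0.2,0,0,0.04],[-0.4,-0.15,0.2,0,0,0.04],[-0.4,-0.15,0.2,0,0,0.04]]]}}

```text
clock: 2.65
tool_pos: [0.5578, -0.0567, 0.2785]
orientation: [180.0, -0.0, -84.3]
force: [1.0, 0.2, -0.1]
opening: 0.043
gripper_force: 0.0
```

{"method": "step_arm", "body": {"steps": [[[-0.26,-0.07,0,0,0,-0.03],[-0.52,-0.14,0,0,0,-0.03],[-0.52,-0.14,0,0,0,-0.03],[-0.52,-0.14,0,0,0,-0.03]]]}}

```text
clock: 3.05
tool_pos: [0.5668, -0.0029, 0.2789]
orientation: [-180.0, -0.0, -83.4]
force: [0.5, -0.6, 0.1]
opening: 0.043
gripper_force: 0.0
```

Run:
```python
from h import *
o=get_obs();print(o["tool_pos"].round(4),o["orientation"].round(2))
p,d=snapshot("wrist");P=pmap("wrist",d)
np.save("w2_P.npy",P);cv2.imwrite("pics/w2.png",p[...,::-1])
m=(P[...,2]>.079)&(P[...,2]<.092)&(abs(P[...,0]-.567)<.012)&(abs(P[...,1])<.06)
print("bar",m.sum(),cv2.minAreaRect(P[m][:,:2].astype(np.float32)),P[m].mean(0))
m=(P[...,2]>.058)&(P[...,2]<.073)&(abs(P[...,0]-.496)<.03)&(abs(P[...,1]+.01)<.03)
print("tab",m.sum(),cv2.minAreaRect(P[m][:,:2].astype(np.float32)),P[m].mean(0))
```

```text
[ 0.5668 -0.0029  0.2789] [-1.7998e+02 -1.0000e-02 -8.3360e+01]
bar 1152 ((0.5661603808403015, -0.002952616661787033), (0.013388651423156261, 0.09433183073997498), 6.256275177001953) [ 0.56633401 -0.00654906  0.0847416 ]
tab 344 ((0.49586763978004456, -0.011397814378142357), (0.03369096666574478, 0.010443770326673985), 7.401634216308594) [ 0.49652171 -0.01209292  0.06540579]
```

View pics/w2.png

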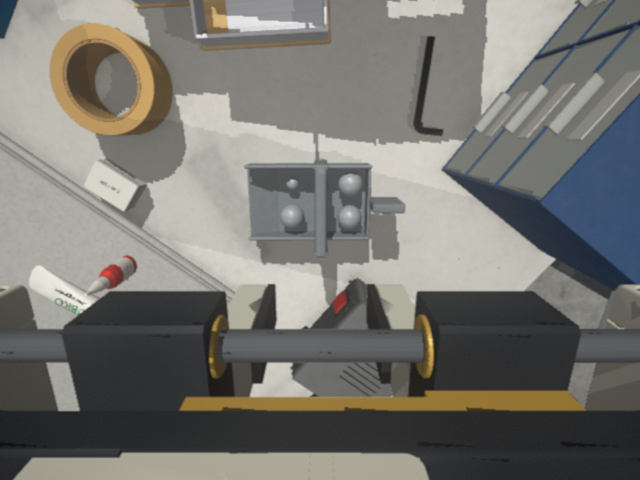

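The wrist view shows the bar at column 320, rows 163–255, squarely between the jaws, with the tab to its right. I descend, close and lift.

{"method": "step_arm", "body": {"steps": [[[0,0,0.4,0,0,0],[0,0,0.8,0,0,0],[0,0,1.0,0,0,0]]]}}

```text
clock: 3.4
tool_pos: [0.5649, -0.0038, 0.1756]
orientation: [179.8, 0.0, -83.5]
force: [-0.0, -0.3, 0.3]
opening: 0.0431
gripper_force: 0.0
```

{"method": "step_arm", "body": {"steps": [[[0,-0.01,0.3,0,0,0],[0,-0.01,0.6,0,0,0],[0,0,0.9,0,0,0],[0,0,1.0,0,0,0]]]}}

```text
clock: 3.8
tool_pos: [0.5648, -0.0039, 0.0759]
orientation: [179.7, -0.0, -83.5]
force: [-0.6, -0.7, 0.2]
opening: 0.043
gripper_force: 0.0
```

{"method": "step_arm", "body": {"steps": [[[0,0,0.1,0,0,0],[0,0,0.18,0,0,0],[0,0,0.19,0,0,0],[0,0,0.19,0,0,0]]]}}

```text
clock: 4.2
tool_pos: [0.5673, -0.0023, 0.0602]
orientation: [-179.9, 0.0, -83.3]
force: [0.2, -0.6, 0.2]
opening: 0.0428
gripper_force: 0.0
```

{"method": "step_arm", "body": {"steps": [[[0,0,0,0,0,0],[0,0,0,0,0,0],[0,0,0,0,0,0],[0,0,0,0,0,0],[0,0,0,0,0,0],[0,0,0,0,0,0],[0,0,0,0,0,0],[0,0,0,0,0,0]]], "jaw": 255}}

```text
clock: 5.0
tool_pos: [0.5673, -0.0022, 0.0598]
orientation: [-179.9, 0.0, -83.3]
force: [3.4, 0.4, -0.9]
opening: 0.0119
gripper_force: 30.0
```

{"method": "step_arm", "body": {"steps": [[[0,0,-0.03,0,0,0],[0,0,-0.1,0,0,0],[0,0,-0.2,0,0,0],[0,0,-0.32,0,0,0],[0,0,-0.44,0,0,0],[0,0,-0.56,0,0,0],[0,0,-0.68,0,0,0],[0,0,-0.8,0,0,0],[0,0,-0.92,0,0,0],[0,0,-1.0,0,0,0]]]}}

```text
clock: 6.0
tool_pos: [0.5671, -0.0023, 0.161]
orientation: [-179.9, 0.0, -83.4]
force: [0.1, 0.2, -5.0]
opening: 0.0116
gripper_force: 30.0
```

{"method": "step_arm", "body": {"steps": [[[0,0,-0.1,0,0,0],[0,0,-0.22,0,0,0],[0,0,-0.34,0,0,0],[0,0,-0.45,0,0,0],[0,0,-0.53,0,0,0],[0,0,-0.55,0,0,0],[0,0,-0.55,0,0,0]]]}}

```text
clock: 6.7
tool_pos: [0.5668, -0.0023, 0.2148]
orientation: [-180.0, 0.0, -83.4]
force: [-0.2, 0.4, -6.1]
opening: 0.0115
gripper_force: 30.0
```

Run:
```python
from h import *
o=get_obs();print(o["tool_pos"].round(4),o["orientation"].round(2),o["force"].round(1),o["moment"].round(2))
plan([.5673,-.0022,.215],[180,0,-83.3],[.4947,-.282,.215],[180,0,-80.8])
```

```text
[ 0.5668 -0.0023  0.2148] [-1.7998e+02  1.0000e-02 -8.3360e+01] [-0.2  0.4 -6.1] [ 0.08  0.09 -0.01]
[0.898, 0.349, 0.0, -0.0, 0.0, -0.029]
[0.893, 0.362, 0.0, -0.0, 0.0, -0.029]
[0.888, 0.375, 0.0, -0.0, 0.0, -0.029]
--
```

{"method": "step_arm", "body": {"steps": [[[0.02,0.01,0,0,0,0],[0.07,0.03,0,0,0,0],[0.14,0.05,0,0,0,0],[0.22,0.09,0,0,0,-0.01],[0.31,0.12,0,0,0,-0.01],[0.41,0.16,0,0,0,-0.01],[0.51,0.2,0,0,0,-0.02],[0.61,0.24,0,0,0,-0.02],[0.71,0.28,0,0,0,-0.02],[0.81,0.31,0,0,0,-0.03],[0.9,0.35,0,0,0,-0.03]]]}}

```text
clock: 7.8
tool_pos: [0.5423, -0.0967, 0.2146]
orientation: [-180.0, -0.0, -82.5]
force: [0.3, -0.8, -7.1]
opening: 0.0119
gripper_force: 30.0
```

{"method": "step_arm", "body": {"steps": [[[0.1,0.04,0,0,0,0],[0.2,0.08,0,0,0,0],[0.3,0.12,0,0,0,-0.01],[0.4,0.16,0,0,0,-0.01],[0.5,0.2,0,0,0,-0.02],[0.6,0.24,0,0,0,-0.02],[0.7,0.28,0,0,0,-0.02],[0.8,0.32,0,0,0,-0.03],[0.89,0.36,0,0,0,-0.03]]]}}

```text
clock: 8.7
tool_pos: [0.5181, -0.1896, 0.2145]
orientation: [180.0, -0.0, -81.6]
force: [0.2, 0.2, -6.5]
opening: 0.0119
gripper_force: 30.0
```

{"method": "step_arm", "body": {"steps": [[[0.1,0.04,0,0,0,0],[0.2,0.08,0,0,0,0],[0.3,0.13,0,0,0,-0.01],[0.4,0.17,0,0,0,-0.01],[0.5,0.21,0,0,0,-0.01],[0.6,0.25,0,0,0,-0.02],[0.69,0.29,0,0,0,-0.02],[0.77,0.32,0,0,0,-0.03],[0.83,0.35,0,0,0,-0.03],[0.87,0.36,0,0,0,-0.03],[0.89,0.37,0,0,0,-0.03],[0.89,0.37,0,0,0,-0.03],[0.89,0.37,0,0,0,-0.03]]]}}

```text
clock: 10.0
tool_pos: [0.4948, -0.282, 0.2146]
orientation: [-180.0, 0.0, -80.8]
force: [-0.6, -0.2, -7.3]
opening: 0.0115
gripper_force: 30.0
```

Run:
```python
from h import *
o=get_obs();print(o["tool_pos"].round(4),o["orientation"].round(2),o["force"].round(1),o["moment"].round(2))
p,d=snapshot("wrist");q,e=snapshot("top");P=pmap("wrist",d);np.save("w3_P.npy",P);np.save("t3_P.npy",pmap("top",e))
cv2.imwrite("pics/w3.png",np.vstack([cv2.resize(p[0:400],(640,400)),cv2.resize(q[230:330,380:540],(320,200))@np.eye(3,dtype=int) if 0 else cv2.resize(q[232:332,380:540],(640,400))])[:600,...,::-1]) if 0 else cv2.imwrite("pics/w3.png",p[...,::-1])
```

```text
[ 0.4948 -0.282   0.2146] [-1.7999e+02  1.0000e-02 -8.0770e+01] [-0.6 -0.2 -7.3] [0.03 0.06 0.03]
```

View pics/w3.png

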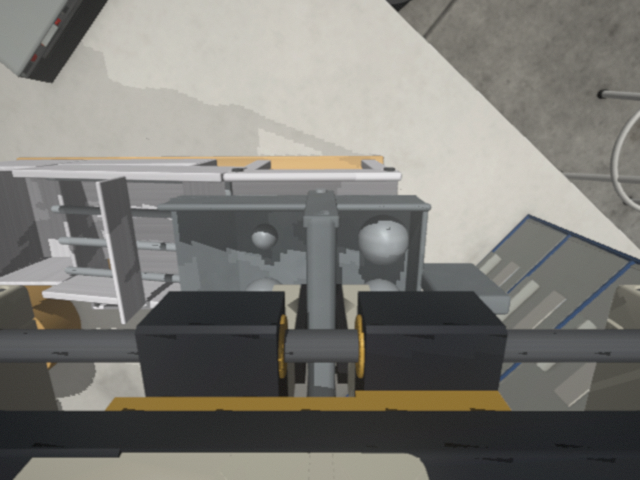

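The wrist view shows the tray over the ledge: its far wall is at row 204, the rail at row 175 and the balls are still in. I check the wall's lateral position numerically.

Run:
```python
from h import *
P=np.load("w3_P.npy")
yaw=np.radians(9.17);ex=np.array([np.cos(yaw),np.sin(yaw)]);ey=np.array([-ex[1],ex[0]])
def show(n,Q,lo,hi):
    q=Q[(Q[...,2]>lo)&(Q[...,2]<hi)];f=cv2.fitLine(q[:,:2].astype(np.float32),cv2.DIST_HUBER,0,.001,.001).ravel()
    t=q[:,:2]@ey;print(n,len(q),"t pct",(np.percentile(t,[2,50,98])+.3579).round(4),"yaw",np.degrees(np.arctan(f[1]/f[0])).round(2),"z",np.median(q[:,2]).round(4))
show("wall",P[190:215,180:305],.183,.197)
show("wall2",P[190:215,335:425],.183,.197)
show("rail",P[165:183,235:390],.127,.137)
Q=P[225:310,300:340];q=Q[(Q[...,2]>.232)&(Q[...,2]<.248)];print("bar",len(q),q.mean(0) if len(q) else 0)
for u in range(180,420,30): print(u,P[195:212,u,2].round(3).max(),end=' ')
```

```text
wall 1214 t pct [-0.0417 -0.0408 -0.038 ] yaw 9.17 z 0.1925
wall2 876 t pct [-0.0422 -0.041  -0.0371] yaw 8.32 z 0.1923
rail 1512 t pct [-0.0509 -0.0483 -0.045 ] yaw 9.43 z 0.1318
bar 2670 [ 0.49764562 -0.30802802  0.23952333]
180 0.373 210 0.194 240 0.193 270 0.193 300 0.194 330 0.23 360 0.194 390 0.193
```

{"method": "step_arm", "body": {"steps": [[[0,0,0.03,0,0,0],[0,0,0.08,0,0,0],[0,0,0.14,0,0,0],[0,0,0.2,0,0,0],[0,0,0.25,0,0,0],[0,0,0.29,0,0,0],[0,0,0.31,0,0,0],[0,0,0.32,0,0,0],[0,0,0.33,0,0,0],[0,0,0.34,0,0,0]]]}}

```text
clock: 11.1
tool_pos: [0.4949, -0.2822, 0.1807]
orientation: [-180.0, -0.0, -80.8]
force: [-0.2, 0.1, -5.9]
opening: 0.0114
gripper_force: 30.0
```

{"method": "step_arm", "body": {"steps": [[[0,0,0.005,0,0,0],[0,0,0.01,0,0,0],[0,0,0.01,0,0,0]]]}}

```text
clock: 11.4
tool_pos: [0.4949, -0.2822, 0.1798]
orientation: [-180.0, -0.0, -80.8]
force: [0.2, 0.4, -4.3]
opening: 0.0115
gripper_force: 30.0
```

{"method": "step_arm", "body": {"steps": [[[0,-0.01,0.005,0,0,0],[0,-0.03,0.005,0,0,0],[0,-0.05,0.005,0,0,0],[0,-0.07,0.005,0,0,0],[0,-0.08,0.005,0,0,0],[0,-0.09,0.005,0,0,0],[0,-0.09,0.005,0,0,0]]]}}

```text
clock: 12.1
tool_pos: [0.503, -0.2811, 0.1798]
orientation: [180.0, -0.0, -80.8]
force: [-6.7, 0.6, 3.6]
opening: 0.012
gripper_force: 30.0
```

{"method": "step_arm", "body": {"steps": [[[0,-0.005,0,0,0,0],[0,-0.01,0,0,0,0],[0,-0.01,0,0,0,0]]]}}

```text
clock: 12.4
tool_pos: [0.5033, -0.281, 0.1799]
orientation: [179.9, -0.0, -80.8]
force: [-9.2, 0.3, 5.5]
opening: 0.0117
gripper_force: 30.0
```

{"method": "step_arm", "body": {"steps": [[[0,-0.01,0,0,0,0],[0,-0.02,0,0,0,0],[0,-0.02,0,0,0,0]]]}}

```text
clock: 12.7
tool_pos: [0.5062, -0.2805, 0.1798]
orientation: [180.0, -0.0, -80.8]
force: [-5.4, -0.6, 2.3]
opening: 0.0117
gripper_force: 30.0
```

Run:
```python
from h import *
o=get_obs();print(o["tool_pos"].round(4),o["orientation"].round(2),o["force"].round(1),o["moment"].round(2))
```

```text
[ 0.5062 -0.2805  0.1798] [ 1.7998e+02 -3.0000e-02 -8.0770e+01] [-5.4 -0.6  2.3] [0.21 2.31 0.02]
```

{"method": "step_arm", "body": {"steps": [[[0,-0.01,0,0,0,0],[0,-0.02,0,0,0,0],[0,-0.02,0,0,0,0]]]}}

```text
clock: 13.0
tool_pos: [0.5068, -0.2805, 0.18]
orientation: [179.8, -0.0, -80.8]
force: [-10.3, -0.3, 8.7]
opening: 0.0119
gripper_force: 30.0
```

{"method": "step_arm", "body": {"steps": [[[0,-0.01,0,0,0,0],[0,-0.02,0,0,0,0],[0,-0.02,0,0,0,0]]]}}

```text
clock: 13.3
tool_pos: [0.5075, -0.2804, 0.1803]
orientation: [179.7, -0.0, -80.8]
force: [-15.7, -0.3, 12.5]
opening: 0.0116
gripper_force: 30.0
```

Run:
```python
from h import *
o=get_obs();print(o["tool_pos"].round(4),o["orientation"].round(2),o["force"].round(1),o["moment"].round(2))
p,d=snapshot("wrist");P=pmap("wrist",d);np.save("w4_P.npy",P);cv2.imwrite("pics/w4.png",p[...,::-1])
```

```text
[ 0.5075 -0.2804  0.1803] [ 1.797e+02 -1.000e-02 -8.077e+01] [-15.7  -0.3  12.5] [-0.01  6.03  0.04]
```

View pics/w4.png

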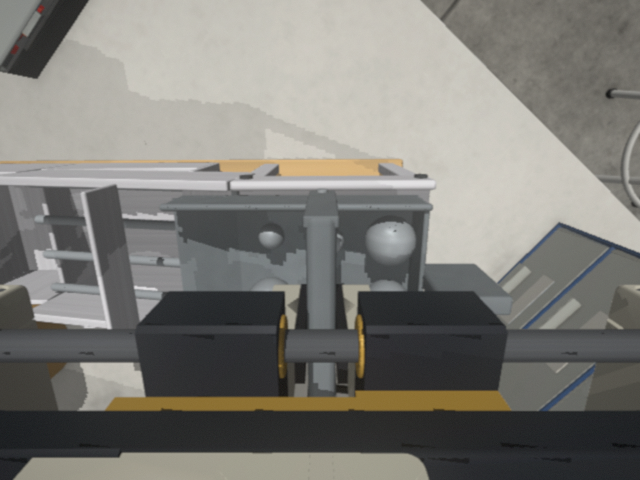

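The tray is home against the stop lip, because the force now rises with the push, and all visible balls are inside. I relax the strain, open part-way and rise.

{"method": "step_arm", "body": {"steps": [[[0,0.01,-0.003,0,0,0],[0,0.02,-0.006,0,0,0],[0,0.03,-0.008,0,0,0],[0,0.03,-0.008,0,0,0]]]}}

```text
clock: 13.75
tool_pos: [0.5066, -0.2804, 0.18]
orientation: [179.9, -0.0, -80.8]
force: [-5.9, -1.3, 1.1]
opening: 0.0116
gripper_force: 30.0
```

{"method": "step_arm", "body": {"steps": [[[0,0,0,0,0,0],[0,0,0,0,0,0],[0,0,0,0,0,0],[0,0,0,0,0,0],[0,0,0,0,0,0],[0,0,0,0,0,0]]], "jaw": 130}}

```text
clock: 14.35
tool_pos: [0.5078, -0.28, 0.18]
orientation: [-180.0, -0.0, -80.8]
force: [0.1, -0.2, -0.1]
opening: 0.0426
gripper_force: 0.0
```

{"method": "step_arm", "body": {"steps": [[[0,0,-0.1,0,0,0],[0,0,-0.3,0,0,0],[0,0,-0.6,0,0,0],[0,0,-0.9,0,0,0],[0,0,-1.0,0,0,0],[0,0,-1.0,0,0,0]]]}}

```text
clock: 14.95
tool_pos: [0.5084, -0.2804, 0.2823]
orientation: [-179.8, -0.1, -80.8]
force: [-0.5, 0.5, -0.3]
opening: 0.043
gripper_force: 0.0
```

Run:
```python
from h import *
o=get_obs();print(o["tool_pos"].round(4),o["orientation"].round(2),o["force"].round(1),o["moment"].round(2))
p,d=snapshot("wrist");P=pmap("wrist",d);np.save("w5_P.npy",P);cv2.imwrite("pics/w5.png",p[...,::-1])
yaw=np.radians(9.17);ex=np.array([np.cos(yaw),np.sin(yaw)]);ey=np.array([-ex[1],ex[0]])
st=np.stack([P[...,:2]@ex-.4533,P[...,:2]@ey+.3579],-1);z=P[...,2]
def rect(n,m): 
    q=st[m].astype(np.float32);print(n,m.sum(),cv2.minAreaRect(q) if len(q) else 0,np.median(z[m]))
rect("bar",(abs(st[...,0])<.015)&(abs(st[...,1])<.05)&(z>.198)&(z<.21))
rect("tab",(abs(st[...,0]+.072)<.025)&(abs(st[...,1])<.015)&(z>.178)&(z<.192))
```

```text
[ 0.5084 -0.2804  0.2823] [-1.7979e+02 -1.0000e-01 -8.0770e+01] [-0.5  0.5 -0.3] [ 0.04  0.14 -0.01]
bar 2322 ((-0.0007751532830297947, 0.00011476501822471619), (0.013672788627445698, 0.09332670271396637), 0.23735372722148895) 0.20308818954554253
tab 686 ((-0.07150902599096298, -3.428524360060692e-05), (0.034222327172756195, 0.010065418668091297), 0.8810291886329651) 0.18422139400063675
```

View pics/w5.png

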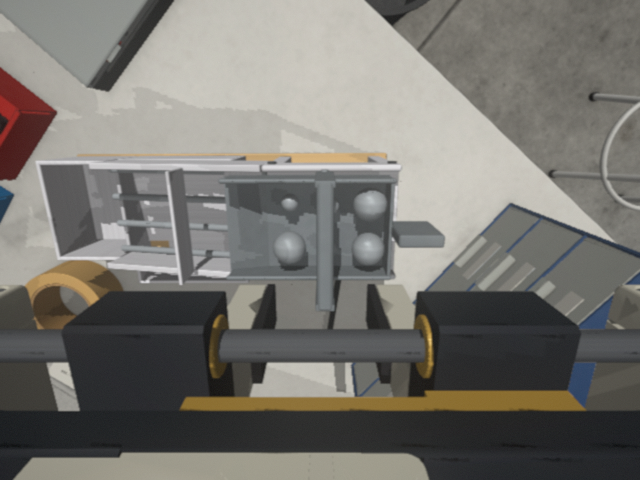

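The wrist view shows the tray seated and released with its balls in, and the tab at (420,234). Tab and bar positions agree with the seat within 1 mm. I turn 90° and go to the tab.

Run:
```python
from h import *
print(get_obs()["joint_pos"].round(1))
plan([.5078,-.2802,.2823],[180,0,-80.8],[.433,-.2926,.265],[180,0,-170.8])
```

```text
[ -9.6   9.8  -6.9  -0.  -73.2  18.8]
[0.001, 0.19, 0.043, 0.0, -0.0, 0.785]
[0.073, 0.175, 0.043, 0.0, -0.0, 0.785]
[0.135, 0.134, 0.043, 0.0, -0.0, 0.785]
[0.175, 0.072, 0.043, 0.0, -0.0, 0.785]
--
```

{"method": "step_arm", "body": {"steps": [[[0,0.06,0,0,0,0.26],[0,0.12,0.02,0,0,0.52],[0,0.19,0.04,0,0,0.785]]]}}

```text
clock: 15.3
tool_pos: [0.488, -0.2828, 0.274]
orientation: [179.8, 0.0, -103.6]
force: [0.5, -0.1, 0.1]
opening: 0.0428
gripper_force: 0.0
```

{"method": "step_arm", "body": {"steps": [[[0.02,0.06,0,0,0,0.26],[0.05,0.12,0.02,0,0,0.52],[0.073,0.175,0.04,0,0,0.785]]]}}

```text
clock: 15.6
tool_pos: [0.4691, -0.286, 0.2701]
orientation: [179.9, -0.0, -126.1]
force: [0.5, 0.5, 0.5]
opening: 0.0428
gripper_force: 0.0
```

{"method": "step_arm", "body": {"steps": [[[0.04,0.04,0,0,0,0.26],[0.09,0.09,0.02,0,0,0.52],[0.135,0.134,0.04,0,0,0.785]]]}}

```text
clock: 15.9
tool_pos: [0.4503, -0.289, 0.2662]
orientation: [179.9, -0.1, -148.6]
force: [-0.6, -0.4, -0.1]
opening: 0.0429
gripper_force: 0.0
```

{"method": "step_arm", "body": {"steps": [[[0.06,0.02,0,0,0,0.26],[0.12,0.05,0.02,0,0,0.52],[0.175,0.072,0.04,0,0,0.785],[0.175,0.072,0.04,0,0,0.785],[0.175,0.072,0.04,0,0,0.785],[0.175,0.072,0.04,0,0,0.785]]]}}

```text
clock: 16.5
tool_pos: [0.4328, -0.2924, 0.2634]
orientation: [180.0, -0.0, -170.6]
force: [0.7, 0.3, -0.1]
opening: 0.0431
gripper_force: 0.0
```

Run:
```python
from h import *
o=get_obs();print(o["tool_pos"].round(4),o["orientation"].round(2),o["joint_pos"].round(1))
plan(o["tool_pos"],o["orientation"],[.433,-.2926,.153],[180,0,-170.8])
```

```text
[ 0.4328 -0.2924  0.2634] [ 1.7998e+02 -4.0000e-02 -1.7055e+02] [-12.5   4.7 -15.   -0.  -70.3 -68.1]
[-0.001, -0.002, 0.552, 0.0, -0.001, 0.004]
[-0.001, -0.002, 0.552, 0.0, -0.001, 0.004]
--
```

{"method": "step_arm", "body": {"steps": [[[0,0,0.2,0,0,0],[0,0,0.5,0,0,0],[0,0,0.8,0,0,0],[0,0,1.0,0,0,0]]]}}

```text
clock: 16.9
tool_pos: [0.432, -0.292, 0.1617]
orientation: [179.9, -0.1, -170.6]
force: [0.2, 0.1, 0.7]
opening: 0.043
gripper_force: 0.0
```

{"method": "step_arm", "body": {"steps": [[[0,0,0.06,0,0,0],[0,0,0.11,0,0,0],[0,0,0.11,0,0,0],[0,0,0.11,0,0,0]]]}}

```text
clock: 17.3
tool_pos: [0.4333, -0.2927, 0.1538]
orientation: [-180.0, 0.1, -170.7]
force: [0.1, -0.1, -0.6]
opening: 0.0429
gripper_force: 0.0
```

{"method": "step_arm", "body": {"steps": [[[0,0,0,0,0,0],[0,0,0,0,0,0],[0,0,0,0,0,0],[0,0,0,0,0,0],[0,0,0,0,0,0],[0,0,0,0,0,0],[0,0,0,0,0,0]]], "jaw": 255}}

```text
clock: 18.0
tool_pos: [0.4326, -0.2926, 0.153]
orientation: [-180.0, -0.0, -170.7]
force: [-0.4, -1.8, 2.4]
opening: 0.0095
gripper_force: 30.0
```

```bash
cat > tip.py <<'E'
from h import *
o=get_obs();p=o["tool_pos"];print(p.round(4),o["orientation"].round(2),o["force"].round(1))
yaw=np.radians(9.2);ex=np.array([np.cos(yaw),np.sin(yaw),0]);ey=np.array([-ex[1],ex[0],0])
toe=np.array([ (p@ex)+.124, 0,0]); toe=toe[0]*ex+(p@ey)*ey; toe[2]=.12   # tab x -74 -> toe +50
A=eul([180,0,-170.8]);
def pose(th):
    Q=R.from_rotvec(ey*np.radians(th));return toe+Q.apply(p-toe),Q*A
def rows(a,bs):
    pa,Aa=pose(a);print("from",a)
    for b in bs:
        pb,Ab=pose(b);print(b,(np.r_[Aa.inv().apply(pb-pa)/.1,(Aa.inv()*Ab).as_rotvec()/.5]).round(3).tolist())
E
cat > r.py <<'E'
from tip import *
rows(0,range(2,21,2));rows(20,range(22,41,2))
E
python3 r.py
```

```text
[ 0.4326 -0.2926  0.153 ] [-179.99   -0.   -170.75] [-0.4 -1.8  2.4]
from 0
2 [-0.012, -0.0, -0.043, 0.0, 0.07, -0.0]
4 [-0.026, 0.0, -0.086, 0.0, 0.14, -0.0]
6 [-0.041, -0.0, -0.128, 0.0, 0.209, -0.0]
8 [-0.058, 0.0, -0.169, 0.0, 0.279, 0.0]
10 [-0.076, 0.0, -0.21, 0.0, 0.349, -0.0]
12 [-0.096, 0.0, -0.251, 0.0, 0.419, 0.0]
14 [-0.117, -0.0, -0.29, 0.0, 0.489, 0.0]
16 [-0.139, 0.0, -0.329, 0.0, 0.559, 0.0]
18 [-0.163, 0.0, -0.367, 0.0, 0.628, 0.0]
20 [-0.188, 0.0, -0.404, 0.0, 0.698, 0.0]
from 20
22 [-0.012, -0.0, -0.043, 0.0, 0.07, 0.0]
24 [-0.026, 0.0, -0.086, 0.0, 0.14, 0.0]
26 [-0.041, 0.0, -0.128, 0.0, 0.209, 0.0]
28 [-0.058, -0.0, -0.169, 0.0, 0.279, 0.0]
30 [-0.076, -0.0, -0.21, 0.0, 0.349, 0.0]
32 [-0.096, 0.0, -0.251, 0.0, 0.419, 0.0]
34 [-0.117, 0.0, -0.29, 0.0, 0.489, -0.0]
36 [-0.139, -0.0, -0.329, 0.0, 0.559, 0.0]
38 [-0.163, 0.0, -0.367, 0.0, 0.628, 0.0]
40 [-0.188, -0.0, -0.404, 0.0, 0.698, 0.0]
```

{"method": "step_arm", "body": {"steps": [[[-0.01,0,-0.01,0,0.02,0],[-0.02,0,-0.04,0,0.07,0],[-0.03,0,-0.065,0,0.105,0],[-0.036,0,-0.086,0,0.14,0],[-0.043,0,-0.107,0,0.175,0],[-0.051,0,-0.128,0,0.21,0],[-0.06,0,-0.149,0,0.245,0],[-0.068,0,-0.169,0,0.28,0],[-0.077,0,-0.19,0,0.315,0],[-0.086,0,-0.21,0,0.35,0],[-0.086,0,-0.21,0,0.35,0]]]}}

```text
clock: 19.1
tool_pos: [0.4399, -0.2916, 0.1742]
orientation: [-180.0, -10.3, -170.7]
force: [-7.0, -4.0, 5.1]
opening: 0.0097
gripper_force: 30.0
```

Run:
```python
from h import *
o=get_obs();print(o["tool_pos"].round(4),o["orientation"].round(2),o["force"].round(1),o["moment"].round(2),o["joint_pos"].round(1))
A=eul([180,0,-170.8]);print(((eul(o["orientation"])*A.inv()).as_rotvec(degrees=True)).round(2))
```

```text
[ 0.4399 -0.2916  0.1742] [-179.98  -10.3  -170.72] [-7.  -4.   5.1] [-1.25  1.84  0.05] [ -9.7  14.2 -17.9   3.6 -67.7 -72.7]
[-1.67 10.16  0.08]
```

{"method": "step_arm", "body": {"steps": [[[-0.002,0,-0.022,0,0.035,0],[-0.008,0,-0.044,0,0.07,0],[-0.014,0,-0.066,0,0.105,0],[-0.022,0,-0.088,0,0.14,0],[-0.03,0,-0.109,0,0.175,0],[-0.037,0,-0.13,0,0.21,0],[-0.046,0,-0.151,0,0.245,0],[-0.054,0,-0.171,0,0.28,0],[-0.063,0,-0.192,0,0.315,0],[-0.072,0,-0.212,0,0.35,0],[-0.072,0,-0.212,0,0.35,0],[-0.072,0,-0.212,0,0.35,0]]]}}

```text
clock: 20.3
tool_pos: [0.4504, -0.2898, 0.1939]
orientation: [-180.0, -20.3, -170.7]
force: [-6.5, -3.2, 5.2]
opening: 0.01
gripper_force: 30.0
```

{"method": "step_arm", "body": {"steps": [[[-0.005,0,-0.022,0,0.035,0],[-0.012,0,-0.043,0,0.07,0],[-0.019,0,-0.065,0,0.105,0],[-0.026,0,-0.086,0,0.14,0],[-0.034,0,-0.107,0,0.175,0],[-0.041,0,-0.128,0,0.21,0],[-0.041,0,-0.128,0,0.21,0],[-0.041,0,-0.128,0,0.21,0]]]}}

```text
clock: 21.1
tool_pos: [0.4583, -0.2885, 0.2048]
orientation: [-180.0, -26.4, -170.7]
force: [-7.3, -2.8, 5.8]
opening: 0.0096
gripper_force: 30.0
```

Run:
```python
from h import *
o=get_obs();print(o["tool_pos"].round(4),o["orientation"].round(2),o["force"].round(1),o["moment"].round(2),o["joint_pos"].round(1))
p,d=snapshot("scene");q,e=snapshot("top")
cv2.imwrite("pics/s6.png",np.hstack([cv2.resize(p[230:420,340:500],(505,600)),cv2.resize(q[165:345,370:490],(295,443),interpolation=cv2.INTER_CUBIC).copy() if 0 else cv2.copyMakeBorder(cv2.resize(q[165:345,370:490],(295,443)),0,157,0,0,0)])[...,::-1])
```

```text
[ 0.4583 -0.2885  0.2048] [-179.99  -26.38 -170.74] [-7.3 -2.8  5.8] [-0.96  1.67  0.26] [ -6.4  23.   -6.7   6.9 -85.9 -76.4]
```

View pics/s6.png

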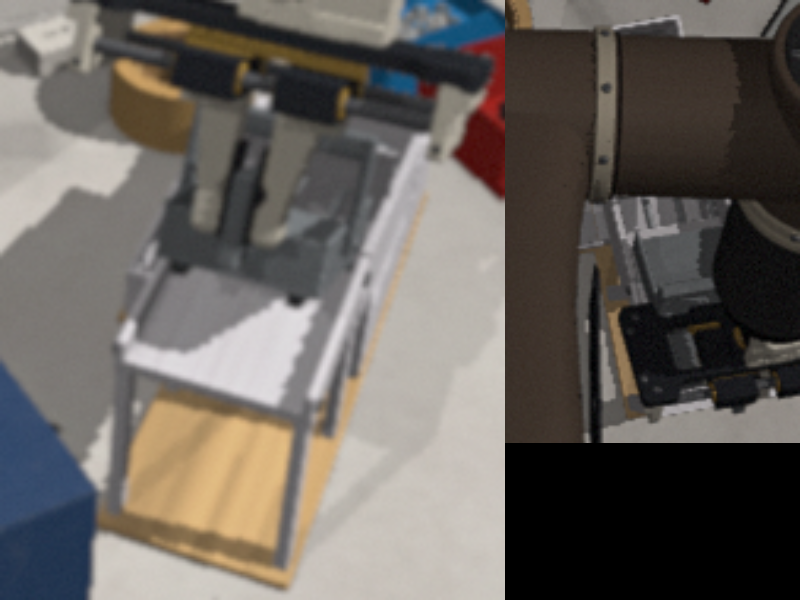

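The views show the tray tipped about its toe at the lip and held by the tab, with no collision. I continue slowly to about 42° and hold.

{"method": "step_arm", "body": {"steps": [[[-0.005,0,-0.022,0,0.035,0],[-0.012,0,-0.043,0,0.07,0],[-0.019,0,-0.065,0,0.105,0],[-0.026,0,-0.086,0,0.14,0],[-0.034,0,-0.107,0,0.175,0],[-0.041,0,-0.128,0,0.21,0],[-0.05,0,-0.149,0,0.245,0],[-0.058,0,-0.169,0,0.28,0],[-0.067,0,-0.19,0,0.315,0],[-0.076,0,-0.21,0,0.35,0],[-0.086,0,-0.231,0,0.385,0],[-0.096,0,-0.251,0,0.42,0],[-0.106,0,-0.271,0,0.455,0],[-0.117,0,-0.29,0,0.49,0],[-0.128,0,-0.31,0,0.525,0],[-0.139,0,-0.329,0,0.56,0],[-0.139,0,-0.329,0,0.56,0],[-0.139,0,-0.329,0,0.56,0],[-0.139,0,-0.329,0,0.56,0],[-0.139,0,-0.329,0,0.56,0]]]}}

```text
clock: 23.2
tool_pos: [0.4845, -0.2842, 0.2292]
orientation: [-180.0, -42.5, -170.8]
force: [-7.8, -3.4, 7.8]
opening: 0.0096
gripper_force: 30.0
```

{"method": "step_arm", "body": {"steps": [[[0,0,0,0,0,0],[0,0,0,0,0,0],[0,0,0,0,0,0],[0,0,0,0,0,0],[0,0,0,0,0,0],[0,0,0,0,0,0],[0,0,0,0,0,0],[0,0,0,0,0,0],[0,0,0,0,0,0],[0,0,0,0,0,0],[0,0,0,0,0,0],[0,0,0,0,0,0],[0,0,0,0,0,0],[0,0,0,0,0,0],[0,0,0,0,0,0]]]}}

```text
clock: 24.7
tool_pos: [0.4845, -0.2842, 0.2292]
orientation: [-180.0, -42.5, -170.8]
force: [-8.8, -2.8, 8.3]
opening: 0.0097
gripper_force: 30.0
```

Run:
```python
from h import *
o=get_obs();print(o["tool_pos"].round(4),o["orientation"].round(2),o["force"].round(1),o["moment"].round(2),o["joint_pos"].round(1))
yaw=np.radians(9.2);ex=np.array([np.cos(yaw),np.sin(yaw)]);ey=np.array([-ex[1],ex[0]])
org=np.array([.5046,-.2811])+.09*ex   # grader origin
def grid(n):
    p,d=snapshot(n);np.save("pics_%s7.npy"%n,d);cv2.imwrite("pics/%s7.png"%n,p[...,::-1]);P=pmap(n,d);gx=(P[...,:2]-org)@ex;gy=(P[...,:2]-org)@ey;z=P[...,2]
    for nm,x0,x1,y0,y1 in(("large",.127,.2,-.05,.05),("small",0,.13,.05,.1),("grille",-.04,.127,-.046,.046)):
        m=(gx>x0)&(gx<x1)&(gy>y0)&(gy<y1)&(z>-.01)&(z<.2);q=np.c_[gx[m],gy[m],z[m]]
        print(n,nm,m.sum(),np.percentile(q[:,2],[2,25,50,75,98]).round(3) if m.sum() else "")
for n in("top","scene"): grid(n)
```

```text
[ 0.4845 -0.2842  0.2292] [-179.97  -42.49 -170.79] [-8.8 -2.8  8.3] [-0.83  2.15  0.35] [  -4.1   33.3    4.8    9.2 -103.1  -78. ]
top large 1271 [0.005 0.01  0.028 0.038 0.075]
top small 1344 [0.001 0.007 0.011 0.045 0.119]
top grille 2182 [0.01  0.02  0.026 0.077 0.14 ]
scene large 440 [0.017 0.042 0.058 0.072 0.077]
scene small 223 [0.006 0.02  0.03  0.039 0.042]
scene grille 594 [0.007 0.121 0.127 0.138 0.15 ]
```

```bash
cat > balls.py <<'E'
from h import *
yaw=np.radians(9.2);ex=np.array([np.cos(yaw),np.sin(yaw)]);ey=np.array([-ex[1],ex[0]])
org=np.array([.5046,-.2811])+.09*ex
def blobs(d):
    d0=np.load("top_d.npy");P=pmap("top",d);P0=pmap("top",d0)
    gx=(P[...,:2]-org)@ex;gy=(P[...,:2]-org)@ey
    dz=P[...,2]-P0[...,2]
    m=((dz>.005)&(dz<.035)&(gx>-.03)&(gx<.21)&(gy>-.06)&(gy<.11)&(P[...,2]<.11)).astype(np.uint8)
    n,l,s,c=cv2.connectedComponentsWithStats(m,connectivity=4)
    for i in range(1,n):
        if s[i,4]>=8:
            k=l==i;print("n%d g=(%.3f,%.3f) ztop %.3f dz %.3f px %s"%(s[i,4],gx[k].mean(),gy[k].mean(),P[...,2][k].max(),dz[k].max(),c[i].round()))
E
python3 - <<'E'
from balls import *
blobs(np.load("pics_top7.npy"))
E
```

```text
n116 g=(0.177,-0.024) ztop 0.042 dz 0.035 px [427. 185.]
n104 g=(0.177,0.031) ztop 0.078 dz 0.033 px [404. 188.]
n89 g=(0.144,0.031) ztop 0.078 dz 0.035 px [407. 202.]
n44 g=(0.112,0.085) ztop 0.041 dz 0.022 px [386. 220.]
n13 g=(0.059,0.080) ztop 0.023 dz 0.018 px [392. 242.]
```

```bash
sed -i 's/^o=get_obs.*/p=np.array([.4326,-.2926,.153])/' tip.py
python3 - <<'E'
from tip import *
rows(42,range(38,17,-4));rows(18,range(15,-1,-3))
E
```

```text
from 42
38 [0.02, -0.0, 0.087, 0.0, -0.14, -0.0]
34 [0.034, -0.0, 0.176, -0.0, -0.279, -0.0]
30 [0.042, -0.0, 0.265, -0.0, -0.419, -0.0]
26 [0.043, -0.0, 0.355, -0.0, -0.559, -0.0]
22 [0.038, -0.0, 0.444, -0.0, -0.698, -0.0]
18 [0.027, -0.0, 0.533, -0.0, -0.838, -0.0]
from 18
15 [0.016, 0.0, 0.065, -0.0, -0.105, -0.0]
12 [0.028, -0.0, 0.131, -0.0, -0.209, -0.0]
9 [0.036, -0.0, 0.198, -0.0, -0.314, -0.0]
6 [0.042, 0.0, 0.265, -0.0, -0.419, -0.0]
3 [0.043, -0.0, 0.332, -0.0, -0.524, -0.0]
0 [0.041, -0.0, 0.399, -0.0, -0.628, -0.0]
```

{"method": "step_arm", "body": {"steps": [[[0.01,0,0.044,0,-0.07,0],[0.02,0,0.087,0,-0.14,0],[0.028,0,0.131,0,-0.21,0],[0.034,0,0.176,0,-0.28,0],[0.038,0,0.22,0,-0.35,0],[0.042,0,0.265,0,-0.42,0],[0.043,0,0.31,0,-0.49,0],[0.043,0,0.355,0,-0.56,0],[0.041,0,0.4,0,-0.63,0],[0.038,0,0.444,0,-0.7,0],[0.033,0,0.489,0,-0.77,0],[0.027,0,0.533,0,-0.84,0]]]}}

```text
clock: 26.0
tool_pos: [0.4477, -0.2901, 0.19]
orientation: [180.0, -18.2, -170.7]
force: [-5.3, -2.5, 2.3]
opening: 0.0099
gripper_force: 30.0
```

{"method": "step_arm", "body": {"steps": [[[0.008,0,0.032,0,-0.052,0],[0.016,0,0.065,0,-0.105,0],[0.022,0,0.098,0,-0.157,0],[0.028,0,0.131,0,-0.21,0],[0.032,0,0.165,0,-0.262,0],[0.036,0,0.198,0,-0.314,0],[0.039,0,0.231,0,-0.367,0],[0.042,0,0.265,0,-0.419,0],[0.043,0,0.298,0,-0.47,0],[0.043,0,0.332,0,-0.524,0],[0.042,0,0.365,0,-0.576,0],[0.041,0,0.382,0,-0.602,0],[0.041,0,0.399,0,-0.628,0],[0.041,0,0.399,0,-0.628,0]]]}}

```text
clock: 27.4
tool_pos: [0.4327, -0.2923, 0.153]
orientation: [180.0, -0.1, -170.7]
force: [-4.8, -1.2, 1.6]
opening: 0.0098
gripper_force: 30.0
```

Run:
```python
from balls import *
o=get_obs();print(o["tool_pos"].round(4),o["orientation"].round(2),o["force"].round(1),o["moment"].round(2))
_,d=snapshot("top");blobs(d)
```

```text
[ 0.4327 -0.2923  0.153 ] [ 1.7998e+02 -8.0000e-02 -1.7074e+02] [-4.8 -1.2  1.6] [-0.68  1.54 -0.07]
n116 g=(0.176,-0.025) ztop 0.042 dz 0.035 px [427. 185.]
n101 g=(0.177,0.031) ztop 0.040 dz 0.035 px [404. 188.]
n87 g=(0.145,0.030) ztop 0.075 dz 0.035 px [407. 202.]
n48 g=(0.112,0.083) ztop 0.040 dz 0.020 px [386. 220.]
n31 g=(0.059,0.084) ztop 0.045 dz 0.021 px [390. 242.]
```

{"method": "step_arm", "body": {"steps": [[[0,0,0,0,0,0],[0,0,0,0,0,0],[0,0,0,0,0,0],[0,0,0,0,0,0],[0,0,0,0,0,0],[0,0,0,0,0,0]]], "jaw": 130}}

```text
clock: 28.05
tool_pos: [0.4333, -0.2923, 0.1531]
orientation: [180.0, -0.1, -170.7]
force: [-0.3, 0.7, -0.0]
opening: 0.0426
gripper_force: 0.0
```

{"method": "step_arm", "body": {"steps": [[[0,0,-0.1,0,0,0],[0,0,-0.3,0,0,0],[0,0,-0.6,0,0,0],[0,0,-1.0,0,0,0]]]}}

```text
clock: 28.45
tool_pos: [0.4324, -0.292, 0.2537]
orientation: [179.9, -0.2, -170.7]
force: [0.2, 0.5, 0.4]
opening: 0.0433
gripper_force: 0.0
```

{"method": "step_arm", "body": {"steps": [[[-0.3,0,-0.4,0,0,0],[-0.6,0,-0.8,0,0,0],[-1,0,-1,0,0,0],[-1,0,-1,0,0,0],[-1,0,-1,0,0,0],[-1,0,-1,0,0,0]]]}}

```text
clock: 29.05
tool_pos: [0.5313, -0.2761, 0.3527]
orientation: [180.0, -0.1, -170.7]
force: [0.7, -0.3, -0.6]
opening: 0.0429
gripper_force: 0.0
```

```bash
cat > chk.py <<'E'
from balls import *
o=get_obs();print(o["tool_pos"].round(4),o["force"].round(1))
p,d=snapshot("wrist");P=pmap("wrist",d);gx=(P[...,:2]-org)@ex;gy=(P[...,:2]-org)@ey;z=P[...,2]
np.savez("w8.npz",p=p,gx=gx,gy=gy,z=z)
# tray pose: bar, tab
for n,x0,x1,y0,y1,z0,z1 in(("bar",-.105,-.075,-.05,.05,.198,.212),("tab",-.185,-.14,-.015,.015,.178,.192)):
    m=(gx>x0)&(gx<x1)&(gy>y0)&(gy<y1)&(z>z0)&(z<z1);print(n,m.sum(),cv2.minAreaRect(np.c_[gx[m],gy[m]].astype(np.float32)) if m.sum() else 0,np.median(z[m]))
def hm(n,x0,x1,y0,y1,c=.006):
    nx,ny=int((x1-x0)/c),int((y1-y0)/c);H=np.full((nx,ny),-1.)
    m=(gx>x0)&(gx<x0+nx*c)&(gy>y0)&(gy<y0+ny*c)&(z>-.01)&(z<.22)
    np.maximum.at(H,(((gx[m]-x0)/c).astype(int),((gy[m]-y0)/c).astype(int)),z[m])
    print(n);[print(' '.join('%3d'%round(v*1000) if v>-1 else '  .' for v in r)) for r in H]
hm("tray floor(x rows,y cols)",-.145,-.01,-.045,.045);hm("small",0,.13,.048,.105);hm("large",.13,.2,-.05,.05)
hm("apron+grille",-.035,.13,-.046,.046)
E
python3 chk.py
```

```text
[ 0.5313 -0.2761  0.3527] [ 0.7 -0.3 -0.6]
bar 1676 ((-0.09030822664499283, 0.0004910007119178772), (0.0940948873758316, 0.013998158276081085), 89.91568756103516) 0.2047746244098737
tab 501 ((-0.1610087752342224, 0.0008045774884521961), (0.009418321773409843, 0.03337477147579193), 89.82379913330078) 0.1859934330380616
tray floor(x rows,y cols)
159 158 157 158 158 158 157 185 184 158 157 158 158 157 160
160 158 133 132 133 132 133 133 133 133 133 133 133 133 160
159 159 133 133 133 133 133 133 134 133 132 133 133 157 160
160 161 134 133 133 133 132 133 133 133 133 133 133 134 160
159 158 134 133 133 132 133 133 133 133 133 132 134 133 160
160 159 133 133 133 132 133 133 133 133 133 133 132 133 159
160 159 133 133 133 133 133 133 134 133 133 133 133 133 160
203 159 133 133 133 134 133 133 134 133 133 133 133 133 202
207 207 207 207 208 207 206 207 206 207 207 207 207 207 207
207 206 207 207 207 207 207 207 207 207 206 207 206 207 207
205 204 204 204 204 203 204 204 204 204 204 204 204 204 205
159 158   .   .   .   .   .   .   .   .   .   .   .   . 160
160 159 133 133 134 133 132 132 13
[... 2970 characters left out ...]
   .  24  23  22  21   .  18  19  16  16
115  30  29  28  27   .  24  23  22  21   .  18  18  17  16
113  30  29  28  28  79  25  23  22  77  78  18  17  16  79
112  78  29  27  27  78  25  23  22  77  78  19  18  17  78
110  76   .   .   .  77   .   .   .  77  77   .   .  14  77
109  75   .   .   .  76   .   .   .  74  75   .   .   .  76
106  75   .  27   .  75  71   .   .  74  75   .   .   .  75
 97  74  29  27  26  73  70  23  23  71  74  18  17  16  72
 85  71  29  28  27  71  70  23  21  72  72  18  19  17  72
 74  70  28  29  27  71  67  23  22  69  71  19  18  17  71
 70  69  30  28  28  68  67  23  22  68  69  18  18  17  69
  .  53  53  53  54   .  55  53  53  52   .  53  53  53  54
```

{"method": "step_arm", "body": {"steps": [[[-0.3,0,0,0,0,0],[-0.7,-0.2,0,0,0,0],[-1,-0.4,0,0,0,0],[-1,-0.4,0,0,0,0],[-1,-0.4,0,0,0,0],[-1,-0.4,0,0,0,0]]]}}

```text
clock: 29.7
tool_pos: [0.6363, -0.2997, 0.3533]
orientation: [-180.0, -0.1, -170.8]
force: [-0.9, 0.4, 0.1]
opening: 0.0427
gripper_force: 0.0
```

```bash
sed -i '/^hm("tray/,$d' chk.py
cat >> chk.py <<'E'
hm("small",0,.14,.04,.105,.005);hm("large",.127,.2,-.055,.055);hm("foot",.09,.135,-.046,.046)
E
python3 chk.py
```

```text
[ 0.6363 -0.2997  0.3533] [-0.9  0.4  0.1]
bar 2208 ((-0.08959222584962845, 0.0008202344179153442), (0.09363243728876114, 0.013955479487776756), 89.78793334960938) 0.20524138200047984
tab 0 0 nan
small
 93 127 127   .   .   .  44  43  43  43  43  39   2
 92 126 127   .   .   .   .   .  14  14  43   .   .
 92 125 125   .   .   .   .   .  13  14  43   .   .
 90 124 124   .   .   .   .   .  13  13  43  41   .
 89 123 123   .   .   .   .   .  12  14  43   .   .
 87 123 122   .   .   .   .   .  13  12  43   .   .
152 151 142   .   .   .   .   .  12  13  44  40   .
151 151 119   .   .   .   .   .  12  12  42  40   .
 82 118 118   .   .   .   .   .  11  11  44   .   .
 16 118 118   .   .   .   .  12  11  12  43  41   .
 83 118 118   .   .   .   .  22  24  22  44  41   .
 82 116 116   .   .   .   .  24  25  24  43   .   .
 81 115 115   .   .   .   .   .  25  24  44  41   .
 80 114 115   .   .   .   .   9  19   9  43  41   .
 79 114 113   .   .   .   .   8  10  10  42   .   .
 79 112 112   .   .   .   .   8  10   9  44   .   .
 78 111 111   .   .   .   .   9   9   9  43  42   .
 76 111 111   
[... 1180 characters left out ...]
 13  27  37  38   .   .  11  12
  2  78  12  37  38  39  35  12  13  12  12  13  34  36   .   .   .   .
 76  78  78  78  78  78  77  78  77  78  79  78  77  51   .   .   .   .
 75  78  78  78  78  77  78  78  77  76  77  77  77   .   .   .   .   .
foot
109  75  29  28  28  75  74  24  22  74  76   .  18  17  75
108  75  30  28  28  74  72  24  24  73  75   .  18  17  75
107  73  30  28  27  74  70  25  23  71  73   .  19  18  72
106  71  29  29  27  73  69  24  23  70  72   .  19  17  72
105  70  29  29  27  71  25  24  23  69  71   .  18  18  71
104  69  58  58  58  69  69  58  58  68  70  59  59  59  69
103  69  59  59  58  69  67  60  59  65  68  58  59  58  68
  return _methods._mean(a, axis=axis, dtype=dtype,
  ret = ret.dtype.type(ret / rcount)
```

All six balls are accounted for: three small in the side lane and three large in the foot lane. The tray is empty, flat and home, and the arm is clear.

```bash
python3 -c "
from plant import *
print(close_job())"
```

```text
the job is handed in; nothing more can be done
None
```

The job is handed in: by the depth images the three small balls are in the side lane and the three large ones in the foot lane. The empty tray lies flat against the stop lip, released with the arm clear, at about 30 s; I did not re-measure the bystanders.

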